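Seat the portioning plunger in the V-block jig and close the keeper

TASK

Take the portioning plunger out of the drying rack and lay it in the V-block jig, tail towards the back stop. Slide it back along the V until you feel its tail bear on the stop while it lies on both flanks, hold it home for a moment with a firm push of about 10 N, never ramming it, and let go; then swing the keeper down in front of the plunger's tail button, all the way onto its rest and without forcing it, and leave everything else where it is.

Things in the scene. Friction and masses are not known exactly. Their poses are not given: they have to be found in the camera images.
- plunger: Portioning plunger, 0.43 kg: steel body 160 mm long, 26 mm wide, lying in a rack notch, axis 40 mm above the table. Origin: on the axis, 65 mm from the body's tail end (grip there, across the axis). x: to the tail. In the tail end is a 12 mm stud with a thin nut and a 26 mm button, screwed out to set the portion: the button's end face is 89 to 109 mm from the origin, not measured. Nose (-x): two seal grooves.
- jig: Seal-fitting jig, fixed: aluminium base 206 x 112 x 12 mm, two white V-saddles, back stop, keeper. Origin: centre of its underside, on the table. x: along the V to the back stop; z up. Flanks at 45 degrees; a 26 mm bar in the V has its axis at y = 0, z = 55 mm. Plunger home: its origin at x = -14 to -34 mm by its stud; lay it in at x = -42. It slides in the V under some 2 to 8 N.
- flank_left: Flanks of both saddles on the jig's +y side. Frame: the jig's. The saddles span x = 13 to 37 and x = -87 to -63 mm, are 56 mm wide and 55 mm high over the table; the V is 37 mm wide at the top. The 76 mm gap between them is open down to the base: room for fingers.
- flank_right: The same flanks on the jig's -y side. Frame: the jig's.
- back_stop: Back stop of the jig: rigid upright steel block 44 mm wide, its top 74 mm over the table, with a white plastic button 28 mm across on its face. The plastic takes a firm push of about 10 N; more than 25 N bruises it. Frame: the jig's.
- stop_face (a point): Centre of the back stop's button face, at x = 75, y = 0, z = 55 mm in the jig. The end face of the plunger's tail button meets it when home. Its axes are the jig's.
- keeper (a joint): Keeper angle, rad. 0 = down, level on its rest (a rigid end stop). It starts standing at 1.35 to 1.8 (leaning to the jig's -y side beyond 1.57). The hinge runs along the jig's x; its friction (0.16 N m) keeps the keeper where it is left. With the plunger home the bar drops across the stud, 2 mm in front of the button (10 mm long); if it is short of home the bar lands on the button at about 0.14.
- keeper_bar: Flat steel bar of the keeper, 6 mm thick along the jig's x and 10 mm high, 80 mm long, with the ball knob at its free end. Origin on the hinge; its y runs along the bar to the knob.
- keeper_hinge (a point): Hinge of the keeper: in the jig at x = 60, y = -42, z = 67 mm. Its axes are the jig's.
- keeper_ball (a point): Centre of the keeper's black ball knob, 22 mm in diameter, 97 mm from the hinge. At angle a it lies in the jig at x = 60, y = -42 + 97 cos a, z = 67 + 97 sin a (mm).
- rack: Grey plastic drying rack, fixed, 150 x 215 mm and 37 mm high: two notched combs, 10 mm thick, at 50 mm either side of its origin along its x. Origin: centre of the underside. The bars lie along its x in three notches at y = -65, 0 and 65 mm.
- nozzle_tube: Nozzle tube in the rack, 138 mm long, 30 mm in diameter, with a 42 mm flange at one end. Origin on its axis. To be left alone.
- agitator_shaft: Slim shaft in the rack, 185 mm long, 16 mm in diameter with a flat tang. Origin on its axis. To be left alone.
- sanitiser: White bottle 66 mm in diameter, 190 mm high, standing. Origin under its base. To be left alone.
- grease_jar: White jar 64 mm in diameter, 60 mm high, standing between robot and work. Origin under its base. To be left alone.
- seal_tray: Small white open tray with seal rings, 110 x 160 x 35 mm. Origin under its base. To be left alone.
- seal_pick: Hand tool like a screwdriver, 170 mm long, lying. To be left alone.
- paper_roll: Paper roll 120 mm in diameter, 110 mm high, standing. Origin under its base. To be left alone.
Not all that is in view belongs to the job. Of the things that look like the jig, the larger one is meant. Leave any yellow look-alike of the plunger alone.

How it is judged:
By the outcome, as a careful person would: the job done as asked, in the order asked, and still so for the second after the job is handed in, with the robot touching nothing.
It also fails if it takes over 72 s, if anything falls off the work surface, if the arm or the gripper's body presses on something with over 40 N, if the wrist force passes 120 N, or if a joint passes its speed limit or range.

ROBOT

A 6-joint arm with a two-finger parallel gripper is mounted at the origin on the work surface. World frame = base frame: x ahead of the robot, y to its left, z up, the work surface at z = 0. Lengths are in m, angles in rad, forces in N, time in s.
With the tool pointing down it reaches from about 0.35 to 0.775 m from the base axis. Payload 7.3 kg.
Tool frame: the origin (TCP) lies at the very end of the fingers, on their centre line; the grasp point (between the pads) lies 19 mm behind it; z points along the fingers, y is the line along which they close (so a half turn about z gives the same grasp; the last joint's range is limited). The gripper opens to 92 mm and grips with 3 to 60 N. Pads are 19 mm wide; open, the fingers measure 130 mm over their backs; the gripper's body (75 mm by 190 mm) begins 47 mm behind the grasp point.
Start: joints at [-1.339, 0.342, 1.524, -0, 1.275, -0.146], TCP at [0.194, -0.488, 0.227] pointing down, gripper open.
Joint ranges: [-2.53, 2.53], [-0.77, 2.02], [0.04, 2.7], [-1, 4.14], [0.28, 2.66], [-3.11, 3.11]. Speed limits (rad/s): [2.57, 2.57, 3.14, 3.14, 3.14, 3.14].

INTERFACE

Orientations are given as a 3x3 rotation matrix whose columns are the frame's x, y, z axes.
In Python, from workcell import sensors, imaging, order gives the robot as it stands.
- The arm moves only by the tool move_arm, never from a script. Its arguments are lists of equal length, an entry for each row: "travel": the shift along the tool's x, y, z in units of 50 mm (1.0 is 50 mm), a list of three; "yaw": the turn about the tool's z in units of 8 degrees (1.0 is 8 degrees). A call has 1 to 20 rows; each row shifts and turns the commanded pose from where the row before left it, along the tool's axes as they then stand; what a row does not reach is not made up. A row lasts 1/10 s, in which the tool goes at most 50 mm and 8.59 degrees, less where a joint would pass 70% of its speed; a pose out of reach is approached as far as the arm can. A call is refused whole if a number of a shift passes 1 or a number of a turn 1, either way. A call with a gripper value outside its range is refused whole. "hand" is the finger opening in mm, from 0 to 91.8, set as the call begins (left out, the last holds). The fingers move at their own pace and stop on an object; the grip force is fixed at half the most. Time passes only in rows, so rows that do not move let the fingers close. It gives the time, the measured TCP pose, the force, the opening and the grip force at its end, in the units of the state.
- sensors.observe(): the state, without advancing time (a new reading comes with each control period).
- imaging.capture(name): name is "side" or "top"; returns (picture, depth): 400x640x3 uint8, red, green, blue; 400x640 float32, m along the optical axis (not along the pixel's ray), 0 where there is no reading.
- imaging.calibration(name): a dict with "fx", "fy", "cx", "cy" (pixels), "rvec" (rotation vector, rad) and "tvec" (3), from world to camera coordinates, as OpenCV has them. Camera axes: x right, y down, z forward; pixel columns grow to the right and rows downward; lengths in m; the calibration is good to about 2 mm. A picture is of the moment at which its call begins. calibration takes no time and is no camera call.
- order.job_done(): hands the job in; it is judged then, once.
Trained networks look in the newest picture that a camera, given by its name, has taken for a name from the list of things; names that differ only in an ending like _2 or _b are one class to them, and where a whole thing is asked for, a point or a joint stands for the part that bears it (a point fixed in the world has none). Each returns a list of dicts, best first, with "confidence" (0 to 1); they miss things now and then, are a little off and sometimes report something else, mostly with a low value. They report only what shows in the picture. A call takes as long as a camera call. They do not tell look-alikes from the thing itself.
- imaging.regions_of(camera, thing): "mask" (400x640 bool, what is visible of it).
- imaging.mark_of(camera, thing): "xyz" ([x, y, z] in m, in world coordinates, good to about 4 mm: a listed point, or the origin of a listed thing).
The state is a dict: "time": time; "q": joint angles; "joint_vel": joint speeds; "joint_torque": joint torques, N m; "tcp_pos": TCP position; "tcp_rot": TCP orientation; "wrist_force": force on the tool from outside, world axes, zero at the start; "wrist_torque": the same for the moment, N m; "gripper_width": finger opening in m; "finger_force": force on a finger pad.
Only numpy, scipy, OpenCV 4.12 (cv2) and the standard library are available. Lean on these libraries where they do the work, as an engineer would, in place of code of your own. Each camera call takes 0.05 s, during which the arm holds its last target. There are 200 camera calls.

## Working session

There is one attempt and no reset: what is moved stays moved. The work goes in short steps, Python scripts to look and compute and a tool call to move; the robot and the scene stay as the last step left them, time stands still between calls to the robot, and variables do not carry over. Pictures are saved under pics/ and viewed, at most 10 in all, crops included, and the job is handed in when it is done.

Besides the shell and the picture viewer there is one more tool, called after ">>>" as a command line: name --pt "numbers of a row" for each row, then --argument value for the rest. move_arm: Moves the arm, as the interface text tells. Its arguments: {"type":"object","properties":{"travel":{"type":"array"},"yaw":{"type":"array"},"hand":{"type":"number"}},"required":["travel","yaw"]}

```bash
mkdir -p pics; ls; cat > h.py <<'E'
import numpy as np, cv2
from workcell import sensors, imaging, order
def cal(n):
    c=imaging.calibration(n); R=cv2.Rodrigues(np.array(c["rvec"],float))[0]
    return c,R,np.array(c["tvec"],float).ravel()
def cloud(n,d):
    c,R,t=cal(n); v,u=np.mgrid[:400,:640]
    P=np.stack([(u-c["cx"])/c["fx"]*d,(v-c["cy"])/c["fy"]*d,d],-1)
    W=(P-t)@R; W[d==0]=np.nan
    return W
def proj(n,X):
    c,R,t=cal(n); p=np.atleast_2d(X)@R.T+t
    return np.stack([c["fx"]*p[:,0]/p[:,2]+c["cx"],c["fy"]*p[:,1]/p[:,2]+c["cy"]],-1)
E
python3 - <<'E'
from h import *
np.set_printoptions(precision=4,suppress=True)
for n in("top","side"):
    p,d=imaging.capture(n); cv2.imwrite(f"pics/{n}0.png",p[...,::-1]); np.save(f"{n}0.npy",d)
    c,R,t=cal(n); print(n,-R.T@t, R[2])
    for th in("plunger","jig","stop_face","keeper_hinge","keeper_ball","rack","grease_jar","sanitiser","paper_roll"):
        print(th,[(np.round(r["xyz"],4).tolist(),round(r["confidence"],2)) for r in imaging.mark_of(n,th)])
s=sensors.observe();print(s)
E
```

```text
pics
top [ 0.33   -0.0205  1.608 ] [ 0.0837 -0.0043 -0.9965]
plunger [([0.3024, -0.1692, 0.0088], 0.67), ([0.6129, -0.1817, 0.0414], 0.58)]
jig [([0.285, 0.1911, -0.0021], 0.96), ([0.5076, 0.2106, 0.0037], 0.62)]
stop_face [([0.269, 0.2413, 0.0408], 0.92), ([0.4825, 0.2849, 0.0545], 0.64)]
keeper_hinge [([0.3024, 0.2433, 0.0503], 0.85), ([0.5276, 0.2802, 0.0703], 0.59)]
keeper_ball [([0.5412, 0.2848, 0.1621], 0.6), ([0.2266, 0.2221, 0.0518], 0.51)]
rack [([0.5495, -0.2069, -0.0018], 0.74)]
grease_jar [([0.5095, 0.2125, 0.0028], 0.65), ([0.3826, -0.0051, -0.0031], 0.55)]
sanitiser [([0.6135, 0.4778, -0.0003], 0.95), ([0.5503, -0.2035, 0.0004], 0.41)]
paper_roll [([0.5847, -0.5252, -0.005], 0.97), ([0.4848, 0.2823, 0.0569], 0.21)]
side [0.0948 0.9538 0.9781] [ 0.2717 -0.7089 -0.6509]
plunger [([0.3012, -0.1725, 0.0124], 0.81), ([0.6135, -0.186, 0.0374], 0.67), ([0.3776, -0.0061, 0.002], 0.42)]
jig [([0.2825, 0.1847, 0.0003], 0.89), ([0.5104, 0.2159, 0.0007], 0.78)]
stop_face [([0.2689, 0.2398, 0.042], 0.93), ([0.4855, 0.2841, 0.0551], 0.85)]
keeper_hinge [([0.3006, 0.2438, 0.0537], 0.8
[... 339 characters left out ...]
3)]
sanitiser [([0.6111, 0.4835, -0.0007], 0.75)]
paper_roll [([0.5833, -0.5222, 0.0018], 0.75), ([0.5106, 0.2113, 0.0019], 0.43)]
{'time': 1.0, 'q': array([-1.339 ,  0.342 ,  1.5241, -0.    ,  1.2754, -0.146 ]), 'joint_vel': array([ 0.0001, -0.003 ,  0.0017,  0.0009,  0.0014,  0.0002]), 'joint_torque': array([ -0.    , -43.1143, -24.4484,   0.0716,   0.0482,   0.    ]), 'tcp_pos': array([ 0.1937, -0.488 ,  0.2267]), 'tcp_rot': array([[ 0.9295,  0.3689,  0.    ],
       [ 0.3689, -0.9295, -0.0001],
       [-0.    ,  0.0001, -1.    ]]), 'wrist_force': array([0.3771, 0.1838, 0.8471]), 'wrist_torque': array([-0.0668,  0.0548,  0.048 ]), 'finger_force': 0.0, 'gripper_width': 0.09194401019273493}
```

View pics/top0.png

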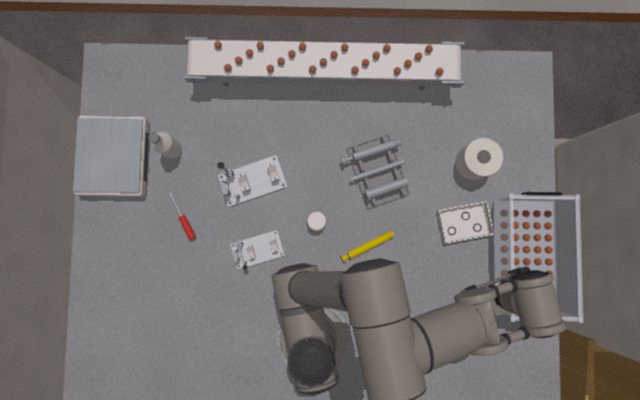

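View pics/side0.png

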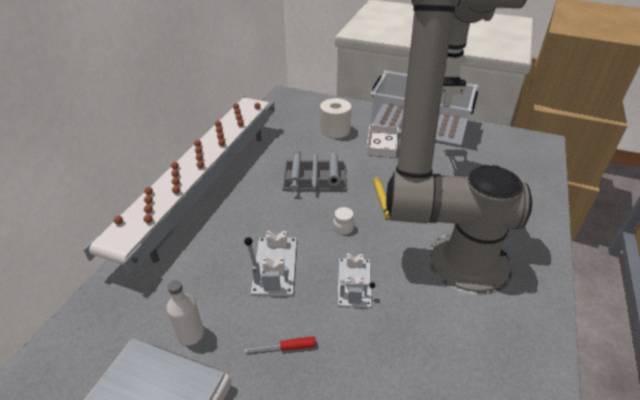

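The top view shows the larger jig at about (252,180), with its back stop and standing keeper on the left (+y) side. The smaller look-alike is at (257,250). The rack is at (377,172), with the upper bar at (372,153) and a possible button end at (345,161). The yellow look-alike is at (368,246) and the jar at (316,221). In the side view the jig is at (274,265), the keeper ball at (248,241) and the rack at (315,172). I'll zoom in next.

```bash
python3 - <<'E'
from h import *
np.set_printoptions(precision=4,suppress=True)
t=cv2.imread("pics/top0.png"); s=cv2.imread("pics/side0.png")
f=lambda i,x,y,w,h:cv2.resize(i[y:y+h,x:x+w],(400,300),interpolation=cv2.INTER_CUBIC)
m=np.vstack([np.hstack([f(t,330,125,92,69+15),f(t,205,145,92,69)]),np.hstack([f(s,270,140,92,69),f(s,230,225,92,69+6)])])
cv2.imwrite("pics/m0.png",m)
for n in("top","side"):
    d=np.load(f"{n}0.npy"); W=cloud(n,d)
    for th in("plunger","nozzle_tube","agitator_shaft"):
        for r in imaging.regions_of(n,th):
            mk=r["mask"]; P=W[mk]; P=P[np.isfinite(P).all(1)]
            c=np.median(P,0); Q=P[np.linalg.norm(P[:,:2]-c[:2],axis=1)<.16]
            mu=Q[:,:2].mean(0); u,sv,vt=np.linalg.svd(Q[:,:2]-mu,full_matrices=False)
            a=(Q[:,:2]-mu)@vt[0]
            print(n,th,round(r["confidence"],2),mk.sum(),"c",mu,"dir",vt[0],"ext",a.min(),a.max(),"ztop",np.percentile(Q[:,2],[5,50,95]))
    for th in ("jig",):
        for r in imaging.regions_of(n,th):
            mk=r["mask"].astype(np.uint8); P=W[(mk>0)]; P=P[np.isfinite(P).all(1)]
            b=P[(P[:,2]>.006)&(P[:,2]<.02)]
            if len(b)>20: print(n,"jig base",round(r["confidence"],2),len(b),cv2.minAreaRect((b[:,:2]*1000).astype(np.float32)))
            hi=P[(P[:,2]>.06)]
            print("high",len(hi), hi.mean(0) if len(hi) else 0)
E
```

```text
top plunger 0.75 413 c [ 0.3008 -0.1708] dir [-0.4759  0.8795] ext -0.09063569647559618 0.09114964296466407 ztop [0.0134 0.0242 0.0309]
top plunger 0.73 411 c [ 0.6073 -0.1779] dir [ 0.3355 -0.942 ] ext -0.10095929446094623 0.0968086486987758 ztop [0.0417 0.0513 0.0584]
top plunger 0.17 171 c [0.5034 0.1826] dir [ 0.3499 -0.9368] ext -0.06879203389370304 0.06397751515057383 ztop [0.0136 0.0474 0.0596]
top nozzle_tube 0.95 379 c [ 0.4862 -0.2255] dir [ 0.3497 -0.9369] ext -0.06696219932025221 0.07241086259945771 ztop [0.0481 0.0569 0.0644]
top agitator_shaft 0.77 288 c [ 0.5498 -0.2071] dir [-0.3421  0.9397] ext -0.09404680625631602 0.0907884129700074 ztop [0.0057 0.0399 0.0467]
top agitator_shaft 0.17 2105 c [0.5086 0.2122] dir [-0.3305  0.9438] ext -0.10329555613656069 0.101988720872614 ztop [0.0074 0.0145 0.0742]
top jig base 0.67 1533 ((509.5771789550781, 211.60684204101562), (114.3569564819336, 205.60690307617188), 19.760183334350586)
high 201 [0.5054 0.2763 0.0941]
top jig base 0.65 875 ((283.2146911621094, 188.69662475585938), (87.4002914428711, 162.515625), 17.40140151977539)

[... 366 characters left out ...]
.4871 -0.2079] dir [ 0.3393 -0.9407] ext -0.05329089065870633 0.09583934245293618 ztop [0.0291 0.0544 0.0614]
side agitator_shaft 0.56 1097 c [ 0.5818 -0.4933] dir [-0.9535 -0.3013] ext -0.0586462167002416 0.059519954247906244 ztop [0.0118 0.0851 0.1123]
side agitator_shaft 0.46 137 c [ 0.5499 -0.1933] dir [-0.3479  0.9375] ext -0.09681828446654232 0.0869819309820715 ztop [0.0358 0.0408 0.0443]
side jig base 0.93 1363 ((513.4608154296875, 211.50390625), (112.21636199951172, 212.06809997558594), 20.21440887451172)
high 341 [0.5107 0.2888 0.0986]
side jig base 0.64 926 ((286.442138671875, 190.606201171875), (86.56806182861328, 163.71435546875), 18.66932487487793)
high 15 [0.2643 0.24   0.0614]
```

View pics/m0.png

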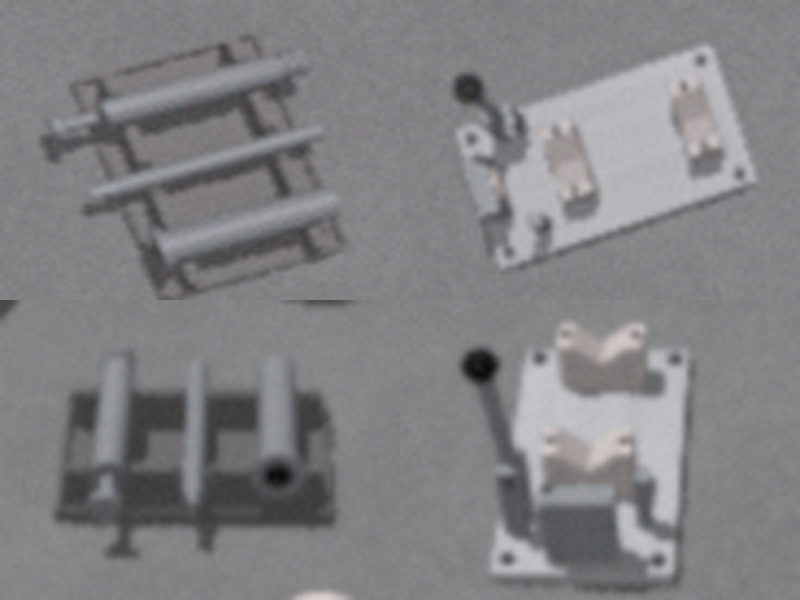

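The montage confirms the stud and button on the plunger's left end, so its tail points to +y and away from the jig's nose side. The keeper stands leaning slightly to −y, and the jig's stop is at the left end. Next I'll refine the two poses from depth.

```bash
python3 - <<'E'
from h import *
from scipy.optimize import least_squares
np.set_printoptions(precision=4,suppress=True)
for n in("top","side"):
    W=cloud(n,np.load(f"{n}0.npy")).reshape(-1,3); W=W[np.isfinite(W).all(1)]
    th=np.radians(109.8); o=np.array([.6125,-.184])
    for k in range(3):
        ux=np.array([np.cos(th),np.sin(th)]); uy=np.array([-ux[1],ux[0]])
        L=(W[:,:2]-o); x=L@ux; y=L@uy; z=W[:,2]
        m=(abs(y)<.02)&(x>-.085)&(x<.055)&(z>.036)&(z<.06)
        f=lambda p:np.hypot(y[m]-p[0]-p[1]*x[m],z[m]-p[2])-.013
        r=least_squares(f,[0,0,.04],loss="soft_l1",f_scale=.002).x
        o=o+uy*r[0]; th+=np.arctan(r[1])
    m=(abs(y)<.012)&(z>.03)&(abs(x)<.13)
    h,e=np.histogram(x[m],np.arange(-.12,.13,.005))
    zz=[np.percentile(z[m&(x>=a)&(x<a+.005)],90) if (m&(x>=a)&(x<a+.005)).any() else 0 for a in e[:-1]]
    print(n,"plunger",o,np.degrees(th),"z",r[2]); print(np.c_[e[:-1],zz][[*range(2,10),*range(34,48)]].T)
    # jig
    c=np.array([.510,.2125]); t=np.radians(109.7); ux=np.array([np.cos(t),np.sin(t)]); uy=np.array([-ux[1],ux[0]])
    L=W[:,:2]-c; x=L@ux;y=L@uy
    b=(abs(x)<.125)&(abs(y)<.075)&(z>.006)&(z<.016)
    q=lambda a:np.percentile(a,[1,99])
    print("base",cv2.minAreaRect((W[b][:,:2]*1000).astype(np.float32)),"x",q(x[b]),"y",q(y[b]))
    for lo,hi in((.005,.045),(-.095,-.055)):
        s=(x>lo)&(x<hi)&(abs(y)<.04)&(z>.03)&(z<.06)
        t1=s&(z>.049)
        print("saddle x",q(x[t1]),"y",q(y[t1]),"mean y by side",y[t1&(y>0)].mean(),y[t1&(y<0)].mean(),"zmax",q(z[t1]))
    s=(x>.06)&(x<.12)&(abs(y)<.03)&(z>.068)&(z<.078); print("stop y",q(y[s]),"x",q(x[s]),z[s].mean())
    kb=(abs(x-.06)<.03)&(abs(y+.045)<.04)&(z>.145)&(z<.2); print("ball",x[kb].mean(),y[kb].mean(),q(z[kb]),kb.sum())
E
```

```text
top plunger [ 0.611  -0.1845] 109.90755301779802 z 0.04138220383799343
[[-0.11   -0.105  -0.1    -0.095  -0.09   -0.085  -0.08   -0.075   0.05
   0.055   0.06    0.065   0.07    0.075   0.08    0.085   0.09    0.095
   0.1     0.105   0.11    0.115 ]
 [ 0.      0.      0.      0.0511  0.054   0.0542  0.0621  0.0528  0.0596
   0.0567  0.0555  0.0514  0.0519  0.0476  0.0488  0.0496  0.0471  0.0536
   0.0553  0.0586  0.      0.    ]]
base ((509.1866760253906, 211.94735717773438), (148.9280242919922, 247.21824645996094), 20.190460205078125) x [-0.1154  0.1121] y [-0.066   0.0666]
saddle x [0.0124 0.0358] y [-0.0263  0.029 ] mean y by side 0.021401714992076146 -0.017883002142371283 zmax [0.0497 0.0595]
saddle x [-0.0875 -0.0643] y [-0.0273  0.0287] mean y by side 0.0207587970129697 -0.016739348525278766 zmax [0.0493 0.0599]
stop y [-0.0207  0.0231] x [0.075 0.094] 0.07361916753411522
ball 0.0586478026046383 -0.04848505898120912 [0.1641 0.1806] 42
side plunger [ 0.6156 -0.1829] 109.840663977857 z 0.04019952021096371
[[-0.11   -0.105  -0.1    -0.095  -0.09   -0.085  -0.08   -0.075   0.05
   0.055   0.06    0.065   0.07    0.075   0.08    0.085   0.09    0.095
   0.1     0.105   0.11    0.115 ]
 [ 0.      0.      0.      0.0517  0.0535  0.0539  0.0525  0.0546  0.0548
   0.0544  0.0539  0.0527  0.0466  0.0447  0.0487  0.0487  0.0487  0.0528
   0.0506  0.0536  0.0545  0.    ]]
base ((513.5393676757812, 211.5328369140625), (112.38380432128906, 212.06809997558594), 20.21440887451172) x [-0.1024  0.1017] y [-0.0577  0.0527]
saddle x [0.0103 0.0363] y [-0.0299  0.025 ] mean y by side 0.01772359911620532 -0.022491393890831535 zmax [0.0491 0.0595]
saddle x [-0.0898 -0.0636] y [-0.0307  0.0245] mean y by side 0.01765091073958869 -0.0232608221860885 zmax [0.0492 0.0586]
stop y [-0.0226  0.0191] x [0.0776 0.0947] 0.07324167694393431
ball 0.06246692254754483 -0.051775068735957545 [0.147  0.1757] 69
```

>>> move_arm --pt "0 0 0" --pt "0 0 0" --pt "0 0 0" --pt "0 0 0" --pt "0 0 0" --pt "0 0 0" --pt "0 0 0" --pt "0 0 0" --pt "0 0 0" --pt "0 0 0" --pt "0 0 0" --pt "0 0 0" --yaw '[-1,-1,-1,-1,-1,-1,-1,-1,-1,-1,-1,-0.03]' --hand 50

```text
time: 2.6
tcp_pos: [0.1937, -0.488, 0.2267]
tcp_rot: [[-0.341, 0.94, 0.0], [0.94, 0.341, -0.0], [-0.0, -0.0, -1.0]]
wrist_force: [0.1, 0.4, -0.5]
gripper_width: 0.0503
finger_force: 0.0
```

>>> move_arm --pt "0.2 0.7 0" --pt "0.2 0.7 0" --pt "0.2 0.7 0" --pt "0.2 0.7 0" --pt "0.2 0.7 0" --pt "0.2 0.7 0" --pt "0.2 0.7 0" --pt "0.2 0.7 0" --pt "0.2 0.7 0" --pt "0.2 0.7 0" --pt "0.2 0.7 0" --pt "0.2 0.7 0" --pt "0.2 0.7 0" --pt "0.2 0.7 0" --pt "0.066 0.162 0" --pt "0 0 0" --pt "0 0 0" --yaw '[0,0,0,0,0,0,0,0,0,0,0,0,0,0,0,0,0]'

```text
time: 4.3
tcp_pos: [0.6126, -0.1844, 0.2265]
tcp_rot: [[-0.339, 0.941, -0.001], [0.941, 0.339, -0.0], [0.0, -0.001, -1.0]]
wrist_force: [-0.3, -0.4, -0.5]
gripper_width: 0.0498
finger_force: 0.0
```

>>> move_arm --pt "0.01 0.01 0.5" --pt "0 0 0.5" --pt "0 0 0.5" --pt "0 0 0.5" --pt "0 0 0.5" --pt "0 0 0.5" --pt "0 0 0.4" --pt "0 0 0.3" --pt "0 0 0.2" --pt "0 0 0.1" --pt "0 0 0.09" --pt "0 0 0" --pt "0 0 0" --yaw '[0,0,0,0,0,0,0,0,0,0,0,0,0]'

```text
time: 5.6
tcp_pos: [0.614, -0.1833, 0.0229]
tcp_rot: [[-0.34, 0.94, 0.001], [0.94, 0.34, -0.001], [-0.001, 0.001, -1.0]]
wrist_force: [-0.2, -0.7, -0.2]
gripper_width: 0.0498
finger_force: 0.0
```

>>> move_arm --pt "0 0 0.02" --pt "0 0 0" --pt "0 0 0" --pt "0 0 0" --pt "0 0 0" --pt "0 0 0" --pt "0 0 0" --pt "0 0 0" --yaw '[0,0,0,0,0,0,0,0]' --hand 15

```text
time: 6.4
tcp_pos: [0.6123, -0.1837, 0.0213]
tcp_rot: [[-0.34, 0.94, -0.003], [0.94, 0.34, -0.0], [0.001, -0.003, -1.0]]
wrist_force: [-5.4, -2.5, 2.5]
gripper_width: 0.0248
finger_force: 30.0
```

```bash
python3 - <<'E'
from h import *
t,_=imaging.capture("top"); s,_=imaging.capture("side")
f=lambda i,x,y,w,h:cv2.resize(i[y:y+h,x:x+w],(400,300),interpolation=cv2.INTER_CUBIC)
cv2.imwrite("pics/g1.png",np.hstack([f(t,325,115,92,69),f(s,260,125,92,69)])[...,::-1])
o=sensors.observe();print(o["gripper_width"],o["finger_force"],o["tcp_pos"],o["wrist_force"])
E
```

```text
0.025018513357111888 29.99830663204193 [ 0.61227601 -0.18363283  0.02127199] [-5.41635565 -1.08958061  2.94577075]
```

View pics/g1.png

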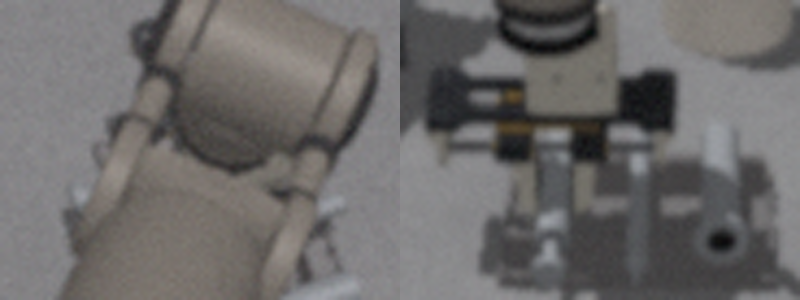

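The gripper closed on the body at 25 mm, in line with its axis, and the tail button points away toward +y. In the side crop it sits at about (548,265). Next I'll lift it and carry it over.

>>> move_arm --pt "0 0 -0.1" --pt "0 0 -0.2" --pt "0 0 -0.4" --pt "0 0 -0.5" --pt "0 0 -0.5" --pt "0 0 -0.5" --pt "0 0 -0.3" --pt "0 0 0" --pt "0 0 0" --yaw '[0,0,0,0,0,0,0,0,0]'

```text
time: 7.4
tcp_pos: [0.6135, -0.1829, 0.146]
tcp_rot: [[-0.34, 0.94, -0.0], [0.94, 0.34, 0.0], [0.0, -0.0, -1.0]]
wrist_force: [0.6, -0.0, -4.3]
gripper_width: 0.0252
finger_force: 30.0
```

>>> move_arm --pt "0.2 0.04 0" --pt "0.4 0.05 0" --pt "0.5 0.05 0" --pt "0.5 0.05 0" --pt "0.5 0.05 0" --pt "0.5 0.05 0" --pt "0.5 0.05 0" --pt "0.5 0.05 0" --pt "0.5 0.05 0" --pt "0.5 0.05 0" --pt "0.5 0.05 0" --pt "0.5 0.05 0" --pt "0.5 0.05 0" --pt "0.5 0.05 0" --pt "0.5 0.05 0" --pt "0.4 0.05 0" --pt "0.2 0.0 0" --pt "0 0 0" --pt "0 0 0" --yaw '[0,0,0,0,0,0,0,0,0,0,0,0,0,0,0,0,0,0,0]'

```text
time: 9.3
tcp_pos: [0.5196, 0.1919, 0.1457]
tcp_rot: [[-0.34, 0.94, -0.001], [0.94, 0.34, -0.001], [-0.0, -0.001, -1.0]]
wrist_force: [-0.1, -0.3, -4.5]
gripper_width: 0.0255
finger_force: 30.0
```

```bash
python3 - <<'E'
from h import *
np.set_printoptions(precision=4,suppress=True)
o=sensors.observe();print(o["gripper_width"],o["finger_force"],o["tcp_pos"],o["wrist_force"])
T=o["tcp_pos"][:2]
for n in("top","side"):
    p,d=imaging.capture(n); W=cloud(n,d).reshape(-1,3); W=W[np.isfinite(W).all(1)]
    if n=="side": cv2.imwrite("pics/s2.png",cv2.resize(p[140:320,200:400],(600,540),interpolation=cv2.INTER_CUBIC)[...,::-1])
    ux=np.array([-.34,.9404]); uy=np.array([-.9404,-.34])
    x=(W[:,:2]-T)@ux; y=(W[:,:2]-T)@uy; z=W[:,2]
    m=(abs(y)<.014)&(abs(z-.16)<.025)&(x>.03)&(x<.13)
    if m.sum(): print(n,"tail",m.sum(),"xmax",np.percentile(x[m],[50,97,100]),"y",np.median(y[m]),"ztop",np.percentile(z[m],95))
    x=(W[:,:2]-[.5103,.2121])@ux; y=(W[:,:2]-[.5103,.2121])@uy
    for lo,hi in((.005,.045),(-.095,-.055)):
        t1=(x>lo)&(x<hi)&(abs(y)<.04)&(z>.049)&(z<.06)
        if t1.sum()>5: print("saddle",t1.sum(),np.percentile(x[t1],[1,99]),np.percentile(y[t1],[1,99]))
E
```

```text
0.02549857229616184 29.997312426567078 [0.5196 0.1919 0.1457] [-0.1146 -0.2708 -4.5393]
top tail 96 xmax [0.0771 0.1028 0.1069] y 0.002475724039587711 ztop 0.17987360091555615
saddle 6 [0.0308 0.0371] [0.0212 0.028 ]
saddle 33 [-0.087  -0.0636] [0.0106 0.0287]
side tail 251 xmax [0.0661 0.1076 0.1084] y -0.0015092523822110879 ztop 0.1789302241678822
saddle 94 [0.0126 0.0377] [-0.031   0.0254]
saddle 38 [-0.089  -0.0635] [0.009  0.0248]
```

View pics/s2.png

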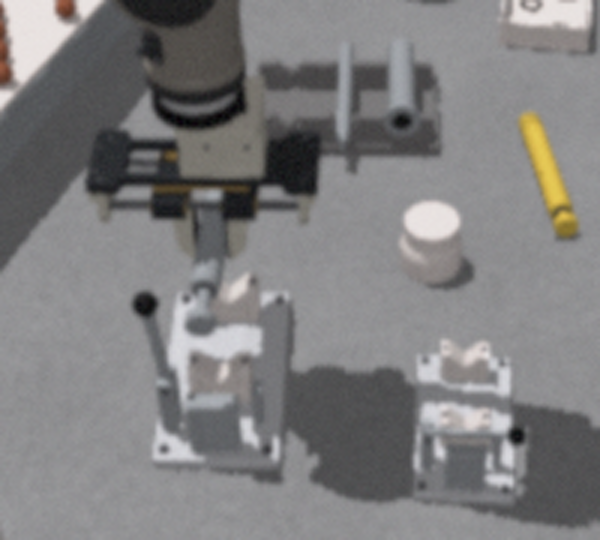

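The side view shows the plunger held over the jig with its button at about (200,318), and the keeper standing clear at (145,302). I went about 20 mm too far along x, so I'll correct that and then lower.

>>> move_arm --pt "-0.2 -0.024 0" --pt "-0.2 0 0" --pt "0 0 0.2" --pt "0 0 0.4" --pt "0 0 0.4" --pt "0 0 0.4" --pt "0 0 0.2" --pt "0 0 0.2" --pt "0 0 0.1" --pt "0 0 0.1" --pt "0 0 0" --pt "0 0 0" --pt "0 0 0" --yaw '[0,0,0,0,0,0,0,0,0,0,0,0,0]'

```text
time: 10.7
tcp_pos: [0.5259, 0.1732, 0.0467]
tcp_rot: [[-0.34, 0.94, 0.001], [0.94, 0.34, 0.0], [-0.0, 0.001, -1.0]]
wrist_force: [-0.4, -0.1, -3.8]
gripper_width: 0.0249
finger_force: 30.0
```

>>> move_arm --pt "0 0 0.04" --pt "0 0 0.04" --pt "0 0 0.04" --pt "0 0 0" --pt "0 0 0" --yaw '[0,0,0,0,0]'

```text
time: 11.2
tcp_pos: [0.5254, 0.1731, 0.0401]
tcp_rot: [[-0.34, 0.94, -0.0], [0.94, 0.34, -0.0], [-0.0, -0.0, -1.0]]
wrist_force: [0.2, -0.2, -4.0]
gripper_width: 0.025
finger_force: 30.0
```

>>> move_arm --pt "0 0 0.03" --pt "0 0 0.03" --pt "0 0 0" --pt "0 0 0" --yaw '[0,0,0,0]'

```text
time: 11.6
tcp_pos: [0.5255, 0.1731, 0.0372]
tcp_rot: [[-0.34, 0.94, 0.0], [0.94, 0.34, -0.0], [-0.0, -0.0, -1.0]]
wrist_force: [-0.4, 0.0, -2.2]
gripper_width: 0.0252
finger_force: 30.0
```

>>> move_arm --pt "0 0 0.02" --pt "0 0 0" --pt "0 0 0" --yaw '[0,0,0]'

```text
time: 11.9
tcp_pos: [0.5255, 0.1731, 0.0371]
tcp_rot: [[-0.34, 0.94, 0.0], [0.94, 0.34, -0.0], [-0.0, 0.0, -1.0]]
wrist_force: [-2.7, -0.4, 5.6]
gripper_width: 0.0249
finger_force: 30.0
```

>>> move_arm --pt "0 -0.01 -0.01" --pt "0 0 0" --pt "0 0 0" --pt "0 0 0" --pt "0 0 0" --yaw '[0,0,0,0,0]' --hand 32

```text
time: 12.4
tcp_pos: [0.5251, 0.1729, 0.0366]
tcp_rot: [[-0.34, 0.94, 0.0], [0.94, 0.34, -0.0], [-0.0, 0.0, -1.0]]
wrist_force: [-1.0, -0.4, -0.4]
gripper_width: 0.032
finger_force: 0.0
```

>>> move_arm --pt "0 0 0" --pt "0 0 0" --pt "0 0 0" --pt "0 0 0" --pt "0 0 0" --pt "0 0 0" --yaw '[0,0,0,0,0,0]' --hand 15

```text
time: 13.0
tcp_pos: [0.5244, 0.1727, 0.0365]
tcp_rot: [[-0.34, 0.94, -0.001], [0.94, 0.34, -0.001], [0.0, -0.002, -1.0]]
wrist_force: [-4.6, -2.5, 3.3]
gripper_width: 0.0256
finger_force: 30.0
```

>>> move_arm --pt "0 -0.014 0" --pt "0 0 0" --pt "0 0 0" --yaw '[0,0,0]'

```text
time: 13.3
tcp_pos: [0.5244, 0.1727, 0.0366]
tcp_rot: [[-0.34, 0.94, -0.0], [0.94, 0.34, -0.0], [-0.0, -0.0, -1.0]]
wrist_force: [-1.9, -1.6, 1.2]
gripper_width: 0.0251
finger_force: 30.0
```

```bash
cat >> h.py <<'E'
def st():
    o=sensors.observe(); R=np.array(o["tcp_rot"])
    print(o["time"],"pos",np.round(o["tcp_pos"],5),"Ftool",np.round(R.T@o["wrist_force"],2),"Ttool",np.round(R.T@o["wrist_torque"],3),"w",round(o["gripper_width"],4))
E
python3 -c "from h import *;st()"
```

```text
13.3 pos [0.52435 0.17269 0.03656] Ftool [-0.85 -2.3  -1.15] Ttool [ 0.374 -0.078 -0.025] w 0.0251
```

>>> move_arm --pt "0.02 -0.008 0" --pt "0.02 0 0" --pt "0.02 0 0" --pt "0.02 0 0" --pt "0.02 0 0" --yaw '[0,0,0,0,0]'

```text
time: 13.8
tcp_pos: [0.5226, 0.1775, 0.0367]
tcp_rot: [[-0.34, 0.94, 0.001], [0.94, 0.34, 0.0], [-0.0, 0.001, -1.0]]
wrist_force: [1.4, -1.0, -3.0]
gripper_width: 0.0249
finger_force: 30.0
```

```bash
python3 -c "from h import *;st()"
```

```text
13.8 pos [0.52257 0.17751 0.03668] Ftool [-1.45  0.95  2.97] Ttool [-0.168 -0.208  0.003] w 0.0249
```

>>> move_arm --pt "0.02 0 0" --pt "0.02 0 0" --yaw '[0,0]'

```text
time: 14.0
tcp_pos: [0.5218, 0.1794, 0.0367]
tcp_rot: [[-0.34, 0.94, 0.001], [0.94, 0.34, 0.0], [-0.0, 0.001, -1.0]]
wrist_force: [1.4, -0.1, -2.5]
gripper_width: 0.025
finger_force: 30.0
```

```bash
python3 -c "from h import *;st()"
```

```text
14.0 pos [0.52183 0.17938 0.03672] Ftool [-0.56  1.27  2.49] Ttool [-0.258 -0.248  0.078] w 0.025
```

>>> move_arm --pt "0.01 0.002 0.012" --pt "0.01 0 0" --pt "0 0 0" --yaw '[0,0,0]'

```text
time: 14.3
tcp_pos: [0.5218, 0.1797, 0.0366]
tcp_rot: [[-0.34, 0.94, 0.001], [0.94, 0.34, -0.001], [-0.001, 0.001, -1.0]]
wrist_force: [0.2, -4.2, 3.2]
gripper_width: 0.0253
finger_force: 30.0
```

```bash
python3 -c "from h import *;st()"
```

```text
14.3 pos [0.52181 0.1797  0.03657] Ftool [-4.01 -1.27 -3.18] Ttool [ 0.114 -0.78  -0.111] w 0.0253
```

>>> move_arm --pt "0.01 0 0" --pt "0.01 0 0" --pt "0 0 0" --yaw '[0,0,0]'

```text
time: 14.6
tcp_pos: [0.5216, 0.1804, 0.0366]
tcp_rot: [[-0.34, 0.94, 0.001], [0.94, 0.34, -0.001], [-0.001, 0.001, -1.0]]
wrist_force: [1.0, -6.0, 4.1]
gripper_width: 0.0257
finger_force: 30.0
```

```bash
python3 -c "from h import *;st()"
```

```text
14.6 pos [0.52158 0.18036 0.03658] Ftool [-5.95 -1.13 -4.12] Ttool [ 0.186 -1.051 -0.043] w 0.0257
```

>>> move_arm --pt "0.01 0 -0.005" --pt "0 0 0" --pt "0 0 0" --yaw '[0,0,0]'

```text
time: 14.9
tcp_pos: [0.5214, 0.1807, 0.0366]
tcp_rot: [[-0.34, 0.94, 0.001], [0.94, 0.34, -0.001], [-0.001, 0.001, -1.0]]
wrist_force: [2.7, -7.0, 2.1]
gripper_width: 0.0253
finger_force: 30.0
```

```bash
python3 -c "from h import *;st()"
```

```text
14.9 pos [0.52144 0.18068 0.03658] Ftool [-7.54  0.16 -2.09] Ttool [ 0.006 -1.109 -0.094] w 0.0253
```

>>> move_arm --pt "0.01 0 0" --pt "0 0 0" --pt "0 0 0" --yaw '[0,0,0]'

```text
time: 15.2
tcp_pos: [0.5214, 0.1807, 0.0366]
tcp_rot: [[-0.34, 0.94, 0.001], [0.94, 0.34, -0.002], [-0.002, 0.001, -1.0]]
wrist_force: [1.5, -8.8, 1.3]
gripper_width: 0.025
finger_force: 30.0
```

```bash
python3 -c "from h import *;st()"
```

```text
15.2 pos [0.52143 0.18072 0.03661] Ftool [-8.79 -1.55 -1.27] Ttool [ 0.015 -1.465 -0.04 ] w 0.025
```

>>> move_arm --pt "0.01 0.002 0" --pt "0 0 0" --pt "0 0 0" --yaw '[0,0,0]'

```text
time: 15.5
tcp_pos: [0.5214, 0.1807, 0.0366]
tcp_rot: [[-0.34, 0.94, 0.001], [0.94, 0.34, -0.002], [-0.003, 0.0, -1.0]]
wrist_force: [1.9, -10.9, 1.6]
gripper_width: 0.0254
finger_force: 30.0
```

```bash
python3 -c "from h import *;st()"
```

```text
15.5 pos [0.52142 0.18074 0.0366 ] Ftool [-10.9   -1.96  -1.53] Ttool [ 0.154 -1.868 -0.037] w 0.0254
```

>>> move_arm --pt "0.01 0 0" --pt "0 0 0" --pt "0 0 0" --yaw '[0,0,0]'

```text
time: 15.8
tcp_pos: [0.5214, 0.1808, 0.0366]
tcp_rot: [[-0.34, 0.94, 0.001], [0.94, 0.34, -0.003], [-0.003, 0.0, -1.0]]
wrist_force: [2.7, -13.8, 1.7]
gripper_width: 0.0254
finger_force: 30.0
```

```bash
python3 - <<'E'
from h import *
st()
o=sensors.observe(); T=o["tcp_pos"][:2]
ux=np.array([-.34,.9404]); uy=np.array([-.9404,-.34])
for n in("top","side"):
    p,d=imaging.capture(n); W=cloud(n,d).reshape(-1,3); W=W[np.isfinite(W).all(1)]
    cv2.imwrite(f"pics/{n}3.png",p[...,::-1])
    x=(W[:,:2]-[.5103,.2121])@ux; y=(W[:,:2]-[.5103,.2121])@uy; z=W[:,2]
    for a in np.arange(.03,.1,.004):
        m=(abs(y)<.01)&(x>=a)&(x<a+.004)&(z>.03)
        if m.any(): print(n,round(a*1000),m.sum(),np.round(np.percentile(z[m],[10,90])*1000,1))
E
```

```text
15.8 pos [0.52143 0.18075 0.0366 ] Ftool [-13.89  -2.16  -1.69] Ttool [ 0.132 -2.194 -0.049] w 0.0254
top 30 17 [ 62.5 386.2]
top 34 11 [ 63.9 385.8]
top 38 4 [59.2 62.6]
top 42 5 [56. 63.]
top 46 4 [57.9 63.3]
top 50 6 [56. 63.]
top 54 5 [59. 69.]
top 58 3 [59.2 63.5]
top 62 7 [57.3 69.8]
top 66 6 [60.8 72.4]
top 90 1 [79.8 79.8]
top 94 1 [72. 72.]
side 30 80 [ 56.  384.2]
side 34 132 [ 59.3 374.2]
side 38 34 [341.7 368.5]
side 42 8 [57.6 61.9]
side 46 3 [59.7 62. ]
side 50 4 [58.7 62.1]
side 54 5 [59.6 63.6]
side 62 8 [63.3 68. ]
side 66 5 [64.4 69.5]
side 70 5 [68.3 70.9]
side 74 1 [71.7 71.7]
side 78 6 [72.4 76.2]
side 82 12 [72.9 77.2]
side 86 10 [69.7 75.8]
side 90 68 [34.4 72. ]
side 94 22 [41.9 76.4]
```

The tail bears on the stop: position is steady while the force rises to 13.9 N, of which about 4 N is slide friction. I'll hold, ease off a little, then let go.

>>> move_arm --pt "0 0 0" --pt "0 0 0" --pt "0 0 0" --pt "0 0 0" --pt "0 0 0" --pt "0 0 0" --pt "0 0 0" --pt "0 0 0" --yaw '[0,0,0,0,0,0,0,0]'

```text
time: 16.7
tcp_pos: [0.5214, 0.1807, 0.0366]
tcp_rot: [[-0.34, 0.94, 0.001], [0.94, 0.34, -0.003], [-0.003, 0.0, -1.0]]
wrist_force: [3.1, -13.2, 1.3]
gripper_width: 0.0249
finger_force: 30.0
```

>>> move_arm --pt "-0.01 0 0" --pt "-0.01 0 0" --pt "-0.01 0 0" --pt "0 0 0" --yaw '[0,0,0,0]'

```text
time: 17.1
tcp_pos: [0.5214, 0.1807, 0.0366]
tcp_rot: [[-0.34, 0.94, 0.001], [0.94, 0.34, -0.001], [-0.001, 0.0, -1.0]]
wrist_force: [1.8, -4.9, 2.3]
gripper_width: 0.0257
finger_force: 30.0
```

```bash
python3 -c "from h import *;st()"
```

```text
17.1 pos [0.52143 0.18072 0.03661] Ftool [-5.26  0.04 -2.25] Ttool [ 0.121 -1.117 -0.007] w 0.0257
```

>>> move_arm --pt "0 0 0" --pt "0 0 0" --pt "0 0 0" --pt "0 0 0" --pt "0 0 0" --yaw '[0,0,0,0,0]' --hand 44

```text
time: 17.6
tcp_pos: [0.5208, 0.1818, 0.0363]
tcp_rot: [[-0.34, 0.94, -0.0], [0.94, 0.34, 0.0], [0.0, -0.0, -1.0]]
wrist_force: [0.3, 0.2, -0.3]
gripper_width: 0.0439
finger_force: 0.0
```

>>> move_arm --pt "0 0 -0.1" --pt "0 0 -0.2" --pt "0 0 -0.3" --pt "0 0 -0.5" --pt "0 0 -0.5" --pt "0 0 -0.5" --pt "0 0 -0.5" --pt "0 0 -0.4" --pt "0 0 0" --pt "0 0 0" --yaw '[0,0,0,0,0,0,0,0,0,0]'

```text
time: 18.6
tcp_pos: [0.5209, 0.1815, 0.1866]
tcp_rot: [[-0.34, 0.94, 0.001], [0.94, 0.34, 0.0], [-0.0, 0.001, -1.0]]
wrist_force: [0.4, -0.1, -0.1]
gripper_width: 0.044
finger_force: 0.0
```

>>> move_arm --pt "-0.6 0 0" --pt "-0.6 0 0" --pt "-0.6 0 0" --pt "-0.6 0 0" --pt "-0.6 0 0" --pt "-0.6 0 0" --pt "0 0 0" --pt "0 0 0" --yaw '[0,0,0,0,0,0,0,0]' --hand 0

```text
time: 19.4
tcp_pos: [0.5815, 0.0121, 0.1849]
tcp_rot: [[-0.339, 0.941, -0.003], [0.941, 0.339, 0.001], [0.001, -0.002, -1.0]]
wrist_force: [0.3, -0.1, 0.2]
gripper_width: 0.0006
finger_force: 0.0
```

```bash
python3 - <<'E'
from h import *
st()
ux=np.array([-.34,.9404]); uy=np.array([-.9404,-.34])
ims=[]
for n in("top","side"):
    p,d=imaging.capture(n); W=cloud(n,d).reshape(-1,3); W=W[np.isfinite(W).all(1)]
    b=(210,140) if n=="top" else (225,225)
    ims.append(cv2.resize(p[b[1]:b[1]+75,b[0]:b[0]+85],(400,353),interpolation=cv2.INTER_CUBIC))
    x=(W[:,:2]-[.5103,.2121])@ux; y=(W[:,:2]-[.5103,.2121])@uy; z=W[:,2]
    m=(abs(y)<.02)&(x>-.07)&(x<.02)&(z>.05)&(z<.08)
    r=cv2.fitLine(np.c_[x[m],y[m]].astype(np.float32),cv2.DIST_HUBER,0,.01,.01).ravel(); print(n,"axis",r, "ztop",np.percentile(z[m],90))
    m=(abs(y)<.03)&(z>.05)&(z<.08)
    print("nose x",np.percentile(x[m],1))
    k=(abs(x-.06)<.03)&(abs(y+.05)<.04)&(z>.145)&(z<.2); print("ball",x[k].mean(),y[k].mean(),z[k].max())
    for th in("plunger","stop_face","keeper_ball","keeper_hinge"):
        for q in imaging.mark_of(n,th):
            v=np.array(q["xyz"]); w=v[:2]-[.5103,.2121]; print(th,np.round([w@ux*1e3,w@uy*1e3,v[2]*1e3],1),round(q["confidence"],2))
cv2.imwrite("pics/h4.png",np.hstack(ims)[...,::-1])
E
```

```text
19.4 pos [0.58145 0.01206 0.1849 ] Ftool [-0.24  0.27 -0.18] Ttool [-0.103 -0.013  0.023] w 0.0006
top axis [ 0.9999858   0.00532983 -0.02448705  0.00185762] ztop 0.07078016434346747
nose x -0.12460659603028093
ball 0.058990055850311245 -0.04853172705337062 0.17949987155134664
plunger [-285.9  325.2   11.9] 0.86
plunger [-31.9  -0.6  57.2] 0.71
stop_face [110.2 215.5  42. ] 0.89
stop_face [76.   4.2 55.5] 0.87
keeper_ball [ 60.5 -53.  160.9] 0.52
keeper_hinge [ 60.6 -39.5  65.9] 0.94
keeper_hinge [101.  189.7  51.1] 0.73
side axis [ 9.9994892e-01  1.0106388e-02 -2.3558777e-02 -6.5940322e-04] ztop 0.06916525146939163
nose x -0.12187449955504984
ball 0.06323482575812443 -0.051721487966259715 0.17623638257743768
plunger [-289.8  323.1   11.5] 0.79
plunger [-37.9   2.6  53.1] 0.76
stop_face [112.2 219.3  41.1] 0.73
stop_face [74.7  3.2 51.7] 0.62
keeper_ball [ 57.9 -49.4 165.1] 0.62
keeper_ball [103.8 261.4  52. ] 0.58
keeper_hinge [ 99.5 186.1  52.3] 0.73
keeper_hinge [ 60.  -45.3  65.4] 0.68
```

View pics/h4.png

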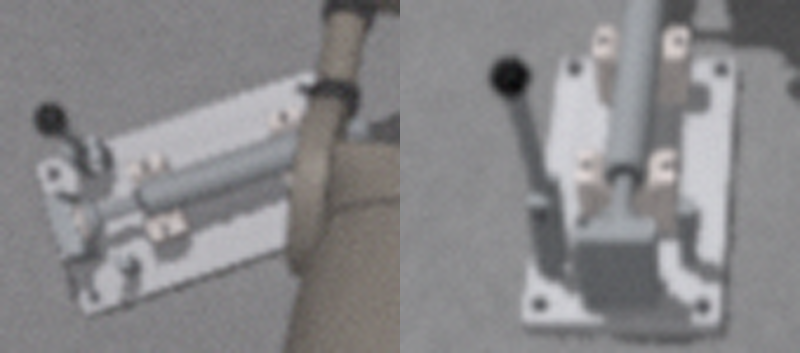

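The plunger lies in both saddles with its button against the stop, at about (85,213) in the top crop and (615,228) in the side crop. The keeper is still standing, with its ball at (510,77). I'll bring the closed fingers round behind the keeper on the −y side.

>>> move_arm --pt "0 0.47 0" --pt "0 0.47 0" --pt "0 0.47 0" --pt "0 0.47 0" --pt "0.5 0 0" --pt "0.5 0 0" --pt "0.5 0 0" --pt "0.5 0 0" --pt "0.5 0 0" --pt "0.5 0 0" --pt "0.5 0 0" --pt "0.5 0 0" --pt "0.5 0 0" --pt "0.5 0 0" --pt "0.45 0 0" --pt "0 0 0" --pt "0 0 0" --yaw '[0,0,0,0,0,0,0,0,0,0,0,0,0,0,0,0,0]'

```text
time: 21.6
tcp_pos: [0.5778, 0.3006, 0.1863]
tcp_rot: [[-0.341, 0.94, 0.0], [0.94, 0.341, -0.001], [-0.001, -0.0, -1.0]]
wrist_force: [-0.0, -0.6, -0.1]
gripper_width: 0.0006
finger_force: 0.0
```

```bash
cat >> h.py <<'E'
def jg():
    o=sensors.observe(); w=o["tcp_pos"][:2]-np.array([.5103,.2121])
    print("jig mm",np.round([w@[-340,940.4],w@[-940.4,-340],o["tcp_pos"][2]*1e3],1)); st()
E
python3 -c "from h import *;jg()"
```

```text
jig mm [ 60.3 -93.5 186.3]
21.6 pos [0.57777 0.3006  0.18626] Ftool [-0.57 -0.22  0.14] Ttool [-0.076 -0.03   0.003] w 0.0006
```

>>> move_arm --pt "0 0 0.25" --pt "0 0 0.3" --pt "0 0 0.3" --pt "0 0 0.15" --pt "0 0 0" --pt "0 -0.1 0" --pt "0 -0.1 0" --pt "0 -0.1 0" --pt "0 -0.1 0" --pt "0 -0.1 0" --pt "0 -0.1 0" --pt "0 -0.1 0" --yaw '[0,0,0,0,0,0,0,0,0,0,0,0]'

```text
time: 22.8
tcp_pos: [0.5447, 0.2886, 0.1366]
tcp_rot: [[-0.34, 0.94, 0.001], [0.94, 0.34, 0.0], [-0.0, 0.001, -1.0]]
wrist_force: [2.3, 0.9, 1.5]
gripper_width: 0.0002
finger_force: 0.9
```

```bash
python3 -c "from h import *;jg()"
```

```text
jig mm [ 60.2 -58.3 136.6]
22.8 pos [0.54466 0.28857 0.13658] Ftool [ 0.02  2.47 -1.55] Ttool [-0.315 -0.078  0.029] w 0.0002
```

>>> move_arm --pt "0 -0.1 0" --pt "0 -0.1 0" --pt "0 -0.1 0" --pt "0 -0.1 0" --pt "0 -0.1 0" --pt "0 -0.1 0" --yaw '[0,0,0,0,0,0]'

```text
time: 23.4
tcp_pos: [0.5164, 0.2782, 0.1362]
tcp_rot: [[-0.34, 0.94, -0.0], [0.94, 0.34, -0.0], [-0.0, -0.0, -1.0]]
wrist_force: [1.9, -0.0, -1.1]
gripper_width: 0.0002
finger_force: 1.0
```

```bash
python3 - <<'E'
from h import *
jg()
p,d=imaging.capture("side"); cv2.imwrite("pics/k5.png",cv2.resize(p[160:310,190:350],(640,600),interpolation=cv2.INTER_CUBIC)[...,::-1])
E
```

```text
jig mm [ 60.1 -28.2 136.2]
23.4 pos [0.51638 0.27822 0.13619] Ftool [-0.65  1.78  1.14] Ttool [-0.534 -0.098 -0.044] w 0.0002
```

View pics/k5.png

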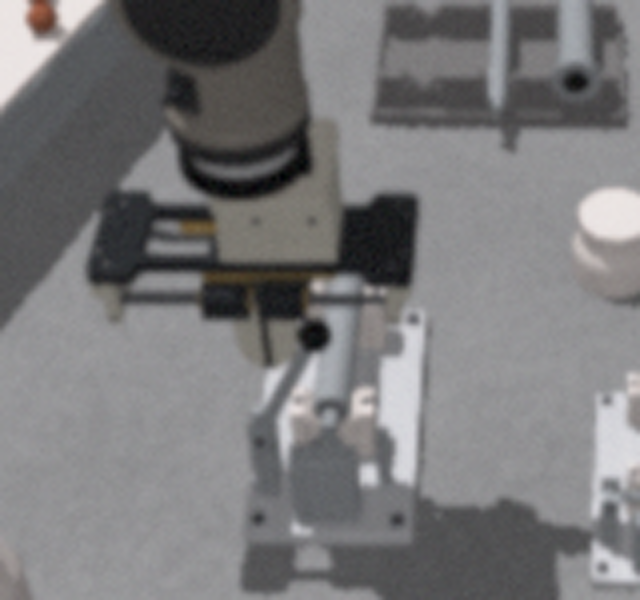

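The picture shows the keeper at about 60°, its ball at (314,334), being pushed by the closed fingers at about 2 N. The plunger is undisturbed.

>>> move_arm --pt "0 -0.1 0" --pt "0 -0.1 0" --pt "0 -0.1 0" --pt "0 -0.1 0" --pt "0 0 0" --pt "0 0.06 0" --pt "0 0 -0.3" --pt "0 0 -0.3" --pt "0 0 0" --pt "0 -0.3 0" --pt "0 -0.3 0" --pt "0 -0.3 0" --pt "0 -0.12 0" --pt "0 0 0" --pt "0 0 0" --yaw '[0,0,0,0,0,0,0,0,0,0,0,0,0,0,0]'

```text
time: 24.95
tcp_pos: [0.4534, 0.2554, 0.1662]
tcp_rot: [[-0.34, 0.94, 0.0], [0.94, 0.34, 0.0], [-0.0, 0.0, -1.0]]
wrist_force: [0.6, 0.6, -0.7]
gripper_width: 0.0003
finger_force: 0.0
```

```bash
python3 -c "from h import *;jg()"
```

```text
jig mm [ 60.1  38.8 166.2]
24.95 pos [0.45335 0.25544 0.16622] Ftool [0.37 0.79 0.67] Ttool [-0.114 -0.068 -0.025] w 0.0003
```

>>> move_arm --pt "0 0 0.1" --pt "0 0 0.1" --pt "0 0 0.1" --pt "0 0 0.1" --pt "0 0 0.1" --pt "0 0 0.1" --yaw '[0,0,0,0,0,0]'

```text
time: 25.55
tcp_pos: [0.4492, 0.254, 0.1369]
tcp_rot: [[-0.341, 0.94, -0.008], [0.94, 0.34, -0.003], [-0.0, -0.009, -1.0]]
wrist_force: [-28.7, -11.6, 37.2]
gripper_width: 0.0004
finger_force: 24.0
```

```bash
python3 -c "from h import *;jg()"
```

```text
jig mm [ 60.2  43.3 136.9]
25.55 pos [0.44915 0.25397 0.13693] Ftool [ -1.21 -31.24 -36.97] Ttool [ 4.556 -0.401  0.07 ] w 0.0004
```

>>> move_arm --pt "0 -0.01 0.1" --pt "0 -0.01 0.1" --pt "0 -0.01 0.1" --pt "0 -0.01 0.1" --pt "0 0 0.1" --pt "0 0 0.1" --yaw '[0,0,0,0,0,0]'

```text
time: 26.15
tcp_pos: [0.4244, 0.2451, 0.1023]
tcp_rot: [[-0.342, 0.938, -0.058], [0.94, 0.342, -0.024], [-0.002, -0.063, -0.998]]
wrist_force: [-79.7, -33.3, 43.4]
gripper_width: 0.0004
finger_force: 45.6
```

```bash
python3 -c "from h import *;jg()"
```

```text
jig mm [ 60.2  69.5 102.3]
26.15 pos [0.42444 0.24505 0.10229] Ftool [ -4.14 -88.8  -37.87] Ttool [13.962 -0.836  0.191] w 0.0004
```

>>> move_arm --pt "0 -0.01 0.06" --pt "0 -0.01 0.06" --pt "0 0 0.06" --pt "0 0 0.06" --pt "0 0 0.06" --yaw '[0,0,0,0,0]'

```text
time: 26.65
tcp_pos: [0.4176, 0.2426, 0.0831]
tcp_rot: [[-0.342, 0.937, -0.072], [0.94, 0.341, -0.029], [-0.002, -0.078, -0.997]]
wrist_force: [-80.5, -33.9, 24.1]
gripper_width: 0.0002
finger_force: 42.5
```

```bash
python3 -c "from h import *;jg()"
```

```text
jig mm [60.2 76.8 83.1]
26.65 pos [0.41765 0.24257 0.08307] Ftool [ -4.3  -88.88 -17.25] Ttool [14.232 -0.852  0.146] w 0.0002
```

Those batched moves were a mistake: the fingers slipped to the far side of the ball and were pushed out of line. I'll back straight off to relieve the load.

>>> move_arm --pt "0 -0.15 0" --pt "0 -0.15 0" --pt "0 -0.15 0" --pt "0 -0.15 0" --pt "0 -0.15 0" --pt "0 -0.1 0" --pt "0 0 0" --yaw '[0,0,0,0,0,0,0]'

```text
time: 27.35
tcp_pos: [0.4101, 0.2398, 0.0915]
tcp_rot: [[-0.34, 0.94, 0.001], [0.94, 0.34, 0.0], [-0.0, 0.001, -1.0]]
wrist_force: [-0.2, 0.0, 0.2]
gripper_width: 0.0008
finger_force: 0.0
```

```bash
python3 - <<'E'
from h import *
jg()
p,d=imaging.capture("side"); t,_=imaging.capture("top")
cv2.imwrite("pics/k6.png",np.hstack([cv2.resize(p[200:310,200:317],(400,376),interpolation=cv2.INTER_CUBIC),cv2.resize(t[140:215,205:285],(400,376),interpolation=cv2.INTER_CUBIC)])[...,::-1])
E
```

```text
jig mm [60.2 84.8 91.5]
27.35 pos [0.41006 0.23983 0.09153] Ftool [ 0.09 -0.18 -0.17] Ttool [-0.144 -0.065  0.039] w 0.0008
```

View pics/k6.png

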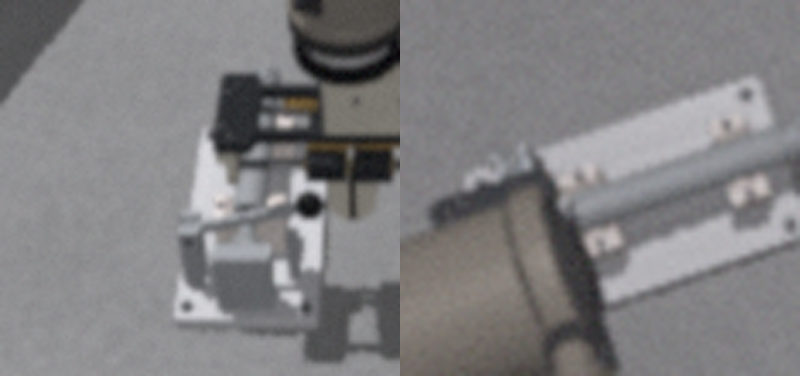

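The fingers are clear of the ball now. The keeper is nearly down, with the ball at about (309,205) in the left crop, and the plunger is still seated. I'll rise and measure.

>>> move_arm --pt "0 -0.1 -0.2" --pt "0 0 -0.5" --pt "0 0 -0.5" --pt "0 0 -0.5" --pt "0 0 -0.2" --pt "-0.5 0 0" --pt "-0.5 0 0" --pt "-0.5 0 0" --pt "-0.5 0 0" --pt "0 0 0" --pt "0 0 0" --yaw '[0,0,0,0,0,0,0,0,0,0,0]'

```text
time: 28.55
tcp_pos: [0.4392, 0.1439, 0.1861]
tcp_rot: [[-0.339, 0.941, -0.001], [0.941, 0.339, 0.0], [0.0, -0.001, -1.0]]
wrist_force: [-1.1, 0.2, -1.2]
gripper_width: 0.0008
finger_force: 0.0
```

```bash
cat > look.py <<'E'
from h import *
jg()
ux=np.array([-.34,.9404]); uy=np.array([-.9404,-.34])
for n in("top","side"):
    p,d=imaging.capture(n); W=cloud(n,d).reshape(-1,3); ok=np.isfinite(W).all(1)
    x=(W[:,:2]-[.5103,.2121])@ux; y=(W[:,:2]-[.5103,.2121])@uy; z=W[:,2]
    dark=p.reshape(-1,3).max(1)<50
    k=ok&dark&(abs(x-.06)<.03)&(abs(y-.05)<.04)&(z>.05)&(z<.15)
    if k.sum()>5:
        f=lambda c:np.linalg.norm(np.c_[x,y,z][k]-c,axis=1)-.011
        from scipy.optimize import least_squares
        print(n,"ball",k.sum(),np.round(np.c_[x,y,z][k].mean(0)*1e3,1),"fit",np.round(least_squares(f,[.06,.05,np.median(z[k])-.008],loss="soft_l1",f_scale=.003).x*1e3,1),"zmax",np.round(np.percentile(z[k],95)*1e3,1))
    b=ok&(abs(x-.06)<.007)&(y>-.04)&(y<.042)&(z>.064)&(z<.12)
    if b.sum()>5: print("bar top slope",np.polyfit(y[b],z[b],1),b.sum())
    for th in("keeper_ball","plunger","stop_face","keeper_hinge"):
        for q in imaging.mark_of(n,th):
            v=np.array(q["xyz"]); w=v[:2]-[.5103,.2121]
            if abs(w).max()<.13: print(n,th,np.round([w@ux*1e3,w@uy*1e3,v[2]*1e3],1),round(q["confidence"],2))
    m=ok&(abs(y)<.03)&(z>.05)&(z<.08); print("nose",np.percentile(x[m],1))
    cv2.imwrite(f"pics/z_{n}.png",p[...,::-1])
E
python3 look.py
```

```text
jig mm [-40.   90.1 186.1]
28.55 pos [0.43915 0.14388 0.18613] Ftool [ 0.59 -0.95  1.17] Ttool [-0.126 -0.052  0.025] w 0.0008
top keeper_hinge [ 60.2 -40.9  67.6] 0.75
nose -0.12677487802000792
side ball 24 [ 65.8  49.9 102.4] fit [57.9 47.1 97.5] zmax 107.2
bar top slope [0.29761254 0.08208738] 133
side keeper_ball [-1.   2.7 -1. ] 0.58
side keeper_ball [60.7 52.9 94.5] 0.52
side plunger [-38.8  -0.2  53.9] 0.73
side stop_face [75.3  3.4 54.4] 0.84
side keeper_hinge [ 63.1 -42.5  69. ] 0.97
nose -0.12324403440726332
```

The keeper stands at about 0.29 rad, with the ball at jig (60, 51, 95). This time I'll press from straight above the ball centre, in small steps.

>>> move_arm --pt "0.4 0.148 0" --pt "0.4 0.148 0" --pt "0.4 0.148 0" --pt "0.4 0.148 0" --pt "0.4 0.148 0" --pt "0 0 0.3" --pt "0 0 0.4" --pt "0 0 0.4" --pt "0 0 0.2" --pt "0 0 0.1" --pt "0 0 0" --pt "0 0 0" --yaw '[0,0,0,0,0,0,0,0,0,0,0,0]'

```text
time: 30.25
tcp_pos: [0.4406, 0.2508, 0.117]
tcp_rot: [[-0.34, 0.94, 0.001], [0.94, 0.34, 0.0], [-0.0, 0.001, -1.0]]
wrist_force: [0.2, -1.2, 0.7]
gripper_width: 0.0003
finger_force: 0.0
```

```bash
python3 -c "from h import *;jg()"
```

```text
jig mm [ 60.1  52.3 117. ]
30.25 pos [0.44063 0.25083 0.11702] Ftool [-1.23 -0.25 -0.67] Ttool [-0.074 -0.067  0.048] w 0.0003
```

>>> move_arm --pt "0 0 0.05" --pt "0 0 0.05" --pt "0 0 0.05" --pt "0 0 0.05" --pt "0 0 0.05" --pt "0 0 0.05" --yaw '[0,0,0,0,0,0]'

```text
time: 30.85
tcp_pos: [0.4399, 0.2506, 0.1011]
tcp_rot: [[-0.34, 0.94, -0.0], [0.94, 0.34, -0.0], [-0.0, -0.001, -1.0]]
wrist_force: [-1.1, -0.8, 1.2]
gripper_width: 0.0006
finger_force: 0.9
```

```bash
python3 -c "from h import *;jg()"
```

```text
jig mm [ 60.2  53.1 101.1]
30.85 pos [0.43987 0.2506  0.10115] Ftool [-0.41 -1.27 -1.21] Ttool [ 0.103 -0.043 -0.015] w 0.0006
```

>>> move_arm --pt "0 0 0.05" --pt "0 0 0.05" --pt "0 0 0.05" --pt "0 0 0.05" --yaw '[0,0,0,0]'

```text
time: 31.25
tcp_pos: [0.4401, 0.2507, 0.0911]
tcp_rot: [[-0.34, 0.94, -0.0], [0.94, 0.34, -0.0], [-0.0, -0.0, -1.0]]
wrist_force: [-1.1, -0.5, 1.1]
gripper_width: 0.0004
finger_force: 0.8
```

```bash
python3 -c "from h import *;jg()"
```

```text
jig mm [60.2 52.9 91.1]
31.25 pos [0.4401  0.25069 0.09109] Ftool [-0.07 -1.2  -1.07] Ttool [ 0.126 -0.057  0.007] w 0.0004
```

>>> move_arm --pt "0 0 0.04" --pt "0 0 0.04" --yaw '[0,0]'

```text
time: 31.45
tcp_pos: [0.4401, 0.2507, 0.0871]
tcp_rot: [[-0.34, 0.94, -0.0], [0.94, 0.34, -0.0], [-0.0, -0.0, -1.0]]
wrist_force: [-0.4, -0.0, 1.1]
gripper_width: 0.0003
finger_force: 0.7
```

```bash
python3 -c "from h import *;jg()"
```

```text
jig mm [60.1 52.9 87.1]
31.45 pos [0.44011 0.25067 0.08715] Ftool [ 0.11 -0.41 -1.06] Ttool [ 0.126 -0.031 -0.045] w 0.0003
```

Past the height where the bar would have landed on the button, and the force is still about 1 N. The bar is dropping in front of the button.

>>> move_arm --pt "0 0 0.03" --pt "0 0 0.03" --pt "0 0 0.03" --pt "0 0 0.03" --yaw '[0,0,0,0]'

```text
time: 31.85
tcp_pos: [0.4402, 0.2507, 0.0812]
tcp_rot: [[-0.34, 0.94, 0.0], [0.94, 0.34, -0.0], [-0.0, 0.0, -1.0]]
wrist_force: [-2.0, -0.8, 1.1]
gripper_width: 0.0004
finger_force: 0.7
```

```bash
python3 -c "from h import *;jg()"
```

```text
jig mm [60.1 52.8 81.2]
31.85 pos [0.44016 0.25068 0.08125] Ftool [-0.1  -2.14 -1.13] Ttool [ 0.041 -0.091  0.008] w 0.0004
```

>>> move_arm --pt "0 0 0.02" --pt "0 0 0.02" --pt "0 0 0" --yaw '[0,0,0]'

```text
time: 32.15
tcp_pos: [0.4402, 0.2507, 0.0792]
tcp_rot: [[-0.34, 0.94, 0.0], [0.94, 0.34, -0.0], [-0.0, 0.0, -1.0]]
wrist_force: [-0.7, -0.2, 0.8]
gripper_width: 0.0003
finger_force: 0.2
```

```bash
python3 -c "from h import *;jg()"
```

```text
jig mm [60.1 52.8 79.2]
32.15 pos [0.44016 0.2507  0.07923] Ftool [ 0.06 -0.72 -0.79] Ttool [-0.033 -0.052 -0.002] w 0.0003
```

>>> move_arm --pt "0 0 0.01" --pt "0 0 0.01" --pt "0 0 0" --yaw '[0,0,0]'

```text
time: 32.45
tcp_pos: [0.4402, 0.2507, 0.0783]
tcp_rot: [[-0.34, 0.94, 0.0], [0.94, 0.34, -0.0], [-0.0, 0.0, -1.0]]
wrist_force: [-1.1, -0.4, 1.2]
gripper_width: 0.0004
finger_force: 0.5
```

```bash
python3 -c "from h import *;jg()"
```

```text
jig mm [60.1 52.8 78.3]
32.45 pos [0.44017 0.25067 0.07831] Ftool [ 0.   -1.21 -1.22] Ttool [-0.018 -0.049  0.001] w 0.0004
```

>>> move_arm --pt "0 0 0.01" --pt "0 0 0.01" --pt "0 0 0" --yaw '[0,0,0]'

```text
time: 32.75
tcp_pos: [0.4402, 0.2507, 0.0777]
tcp_rot: [[-0.34, 0.94, 0.0], [0.94, 0.34, 0.0], [-0.0, 0.0, -1.0]]
wrist_force: [-2.0, -0.7, 6.5]
gripper_width: 0.0001
finger_force: 2.6
```

```bash
python3 -c "from h import *;jg()"
```

```text
jig mm [60.1 52.8 77.7]
32.75 pos [0.4402  0.25071 0.07772] Ftool [ 0.03 -2.16 -6.48] Ttool [ 0.291 -0.051  0.02 ] w 0.0001
```

The keeper met its rest: the force stepped up to 6.5 N at z = 77.7 mm. I'll retreat upward and verify.

>>> move_arm --pt "0 0 -0.1" --pt "0 0 -0.3" --pt "0 0 -0.6" --pt "0 0 -0.8" --pt "0 0 -0.6" --pt "-0.6 0 0" --pt "-0.6 0 0" --pt "-0.6 0 0" --pt "-0.6 0 0" --pt "-0.6 0 0" --pt "-0.6 0 0" --pt "-0.6 0 0" --pt "-0.6 0 0" --pt "0 0 0" --pt "0 0 0" --yaw '[0,0,0,0,0,0,0,0,0,0,0,0,0,0,0]'

```text
time: 34.25
tcp_pos: [0.5217, 0.0247, 0.1973]
tcp_rot: [[-0.339, 0.941, -0.0], [0.941, 0.339, 0.0], [0.0, -0.0, -1.0]]
wrist_force: [0.2, -0.1, -0.3]
gripper_width: -0.0002
finger_force: 0.0
```

```bash
python3 look.py; python3 - <<'E'
import cv2,numpy as np
t=cv2.imread("pics/z_top.png");s=cv2.imread("pics/z_side.png")
r=lambda i,x,y:cv2.resize(i[y:y+75,x:x+85],(400,353),interpolation=cv2.INTER_CUBIC)
cv2.imwrite("pics/fin.png",np.hstack([r(t,210,140),r(s,225,225)]))
E
```

```text
jig mm [-180.1   53.   197.3]
34.25 pos [0.52172 0.02471 0.19728] Ftool [-0.2   0.13  0.3 ] Ttool [-0.113 -0.008  0.017] w -0.0002
bar top slope [-0.02189374  0.07241264] 70
top keeper_ball [56.7 54.1 65.9] 0.54
top plunger [-29.   -0.4  53.7] 0.62
top stop_face [76.5  3.3 56.6] 0.91
top keeper_hinge [ 62.4 -40.4  71.6] 0.65
nose -0.11719138149434738
side ball 26 [64.7 54.7 73.4] fit [57.8 51.9 67.7] zmax 77.3
bar top slope [-0.00708774  0.07021496] 106
side keeper_ball [58.5 53.7 66.2] 0.75
side plunger [-36.4   0.3  53.6] 0.88
side stop_face [76.5  3.4 56. ] 0.92
side keeper_hinge [ 60.7 -42.1  66.4] 0.62
nose -0.1218089685311378
```

View pics/fin.png

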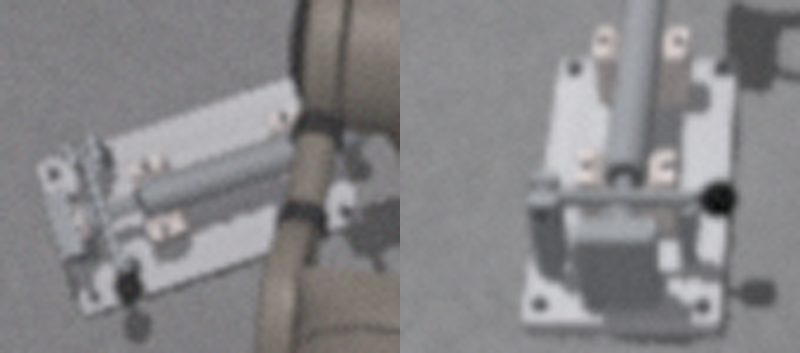

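The final crops show the bar level across the stud in front of the button, at about (105,205) in the top crop and (630,197) in the side crop. The ball is down at (128,285) and (717,198). The plunger lies in both saddles, and the arm is clear.

```bash
python3 -c "from workcell import order;print(order.job_done())"
```

```text
the job is handed in; nothing more can be done
None
```

I handed the job in with the plunger home against the stop (held for about 1 s at an estimated 10 N) and the keeper level on its rest, but my first press on the keeper knob slipped and loaded it sideways with up to about 95 N. That could count as forcing it, although the second press took it down at about 1–2 N until it met the rest at 6.5 N.

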